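# Peel the top bracket tray off the clinging stack and present it to the reader

## Robot

A 6-joint arm with a two-finger parallel gripper is mounted at the origin on the work surface. World frame = base frame: x ahead of the robot, y to its left, z up, the work surface at z = 0. Lengths are in mm, angles in rad, forces in N, time in s.
With the tool pointing down it reaches from about 300 to 825 mm from the base axis. Payload 5.4 kg.
Tool frame: the origin (TCP) lies on the centre line of the jaws, within the pads' length; the fingertips stand 17 mm ahead of it and the grasp point (between the pads) lies 2 mm behind it (arm.tcp_to_tips is the distance from the TCP to the fingertips, in mm); z points along the fingers, y is the line along which they close (so a half turn about z gives the same grasp; the last joint's range is limited). The gripper opens to 92 mm and grips with 3 to 60 N. Pads are 20 mm wide; open, the fingers measure 128 mm over their backs; the gripper's body (75 mm by 189 mm) begins 69 mm behind the grasp point.
Start: joints at [1.124, 0.158, 1.597, -0, 1.386, -0.21], TCP at [134.902, 558.934, 231.601] pointing down, gripper open.
Joint ranges: [-2.91, 2.91], [-0.94, 2.29], [0.18, 2.7], [-1.29, 4.43], [0.17, 2.64], [-3, 3]. Speed limits (rad/s): [2.57, 2.57, 3.14, 3.14, 3.14, 3.14].

## Interface

Orientations are given as a 3x3 rotation matrix whose columns are the frame's x, y, z axes.
In Python, from bench import arm gives the robot as it stands.
- The arm moves only by the shell command python3 drive.py 'ROWS' [FORCE]. ROWS is rows parted by semicolons, their numbers by spaces, 1 to 10 of them, each of 7 numbers: the opening from 0.0 (shut) to 1.0 (fully open), then dx, dy, dz in mm, then a rotation vector rx, ry, rz in rad; each row is the pose to reach, as a shift and turn from the pose commanded when the command began, along the tool's axes at that moment; what a row does not reach only later rows make up. A row lasts 1/10 s, in which the tool goes at most 50 mm and 0.15 rad, less where a joint would pass 70% of its speed; a pose out of reach is approached as far as the arm can. The fingers move at their own pace and stop on an object; FORCE is the grip in N (left out, the last holds). Time passes only in rows, so rows that do not move let the fingers close. It prints the time, the measured TCP pose, the force, the opening and the grip force at its end.
- arm.read_state(): the state, without advancing time (a new reading comes with each control period).
- arm.snapshot(name): name is "scene" or "top" or "wrist"; returns a dict with "image" (384x512x3 uint8, blue, green, red), "fx", "fy", "cx", "cy" (pixels), "dist" ([k1, k2, p1, p2, k3] as OpenCV has them; the pictures are not rectified), "origin" and "attitude" of the camera in the world; the wrist camera has in their place "T_tool_cam" (4x4, takes a point from camera to tool coordinates, whose origin is the TCP and whose axes are the flange's). Camera axes: x right, y down, z forward; pixel columns grow to the right and rows downward; lengths in mm; the calibration is good to about 2 mm. A picture is of the moment at which its call begins: read the wrist's pose just before it. There is no depth.
- arm.close_job(): hands the job in; it is judged then, once.
The state is a dict: "time": time; "joints": joint angles; "qd": joint speeds; "joint_torque": joint torques, N m; "position": TCP position; "eef_rot": TCP orientation; "force": force on the tool from outside, world axes, zero at the start; "moment": the same for the moment, N m; "width": opening from 0.0 (shut) to 1.0 (fully open); "grasp_force": force on a finger pad.
Only numpy, scipy, OpenCV 4.12 (cv2) and the standard library are available. Lean on these libraries where they do the work, as an engineer would, in place of code of your own. Each camera call takes 0.05 s, during which the arm holds its last target. There are 200 camera calls.

## Task

Peel the top bracket tray off the nested stack: the trays cling, so take it by its upright corner tab and raise that corner first while the opposite corner stays down under the keeper, then draw it out, leaving the rest of the stack seated in its rack. Then present it to the tray reader: finish while still holding the tray in the gripper, level and still, centred about 8 cm above the round reader window. Leave the tools, the bite plate and the pot where they are.

Things in the scene. Friction and masses are not known exactly. Their poses are not given: they have to be found in the camera images.
- tray: Top tray, loose, 0.12 kg: formed aluminium dish, sloping sides, flat rim; 150 (its x) by 116 (its y) by 16 mm high. Origin: centre of its underside, z up. Rim 3 mm thick, its top 16 mm above the origin. An upright grip tab, the only one on the stack, stands on its rim's +x+y corner, always on the side away from the robot. The heel-to-tab diagonal runs at 0.658 rad from +x towards +y.
- tray_tab (a point): Middle of the grip tab, at 64, 49, 28 mm in the tray's frame (12 mm above the rim's top). The tab is an upright plate 10 mm thick along the diagonal, 28 mm wide across it, rising 24 mm above the rim; fingers closing along the diagonal have free room on both sides.
- tray_heel (a point): Underside of the rim at the corner diagonally across from the tab (the heel), at -75, -58, 13 mm in the tray's frame. At the start it is tucked under the keeper. Two sprung rubber clips on the stack squeeze the middles of the tray's long rims, clinging with about 1 N each until the rim has risen about 6 mm there.
- stack: Rest of the stack: three nested trays of the same size, one loose body, 0.45 kg. Origin: centre of its underside. The top tray sits nested in it, axes alike, origin 27 mm higher, on four rubber feet under its rim, about 1 mm of play at the walls.
- keeper (a point): Point on the stack where the seated heel lies (40 mm above the stack's origin). A steel keeper outside that corner reaches 9 mm along the diagonal over the tray's rim, 5 mm above it, so a straight lift brings the whole stack up. Tilted up 0.15 to 0.4 rad about the heel by its tab, the tray can be drawn out along its diagonal towards the tab (15 mm or more), then lifted.
- rack: Low steel tray rack fixed to the counter, 128 by 94 by 10 mm high, in which the stack's foot sits with 1.5 mm of play. Origin: centre of its underside; the stack's origin is seated 5 mm above it.
- reader_window (a point): Centre of the round glass window (60 mm across) on top of the tray reader, a flat grey block 120 by 120 mm fixed to the counter; the window is 22 mm above the counter. The height of the presented tray is measured from here to the tray's underside.
- scaler: Bystander: chrome scaler with knurled handle, 165 mm long and 9 mm thick, lying on the counter beyond the work. Origin under its middle.
- explorer: Bystander: steel explorer probe, 165 mm long and 9 mm thick, lying on the counter beyond the work. Origin under its middle.
- bite_plate: Bystander: blue acrylic horseshoe bite plate, about 60 by 65 by 6 mm, lying on the counter beyond the work. Origin under its middle.
- pot: Bystander: round white bracket pot, 62 mm across and 38 mm high, standing on the counter between stack and reader, nearer the robot. Origin under its middle.

How it is judged:
By the outcome, as a careful person would: the job done as asked, in the order asked, and still so for the second after the job is handed in, while the arm keeps its last pose, push and grip.
It also fails if it takes over 42 s, if anything falls off the work surface, if the arm or the gripper's body presses on something with over 40 N, if the wrist force passes 120 N, or if a joint passes its speed limit or range.

## Working session

There is one attempt and no reset: what is moved stays moved. The work goes in short steps, Python scripts to look and compute and a shell command to move; the robot and the scene stay as the last step left them, time stands still between calls to the robot, and variables do not carry over. Pictures are saved under pics/ and viewed, at most 10 in all, crops included, and the job is handed in when it is done.

```bash
ls; mkdir -p pics
cat > h.py <<'E'
import numpy as np,cv2
from bench import arm
def ray(s,px):
    K=np.array([[s['fx'],0,s['cx']],[0,s['fy'],s['cy']],[0,0,1.]])
    p=cv2.undistortPoints(np.array(px,float).reshape(-1,1,2),K,np.array(s['dist'],float)).reshape(-1,2)
    d=np.c_[p,np.ones(len(p))]
    return np.array(s['origin'],float),d@np.array(s['attitude'],float).T
def onz(s,px,z):
    o,d=ray(s,px); return o+d*((z-o[2])/d[:,2])[:,None]
E
python3 - <<'E'
from h import *
import pickle
S={n:arm.snapshot(n) for n in("top","scene")}
pickle.dump(S,open('s0.pkl','wb'))
for n in S:
    cv2.imwrite(f'pics/{n}0.png',cv2.resize(S[n]['image'],(800,600),interpolation=cv2.INTER_CUBIC)); print(n,S[n]['origin'],S[n]['attitude'],S[n]['fx'])
st=arm.read_state();print(st['position'],st['eef_rot'],st['width'],st['time'])
E
```

```text
bench.py
drive.py
pics
top [483.71134418 -38.40201629 970.66003649] [[ 0.01630081 -0.99542888  0.09410431]
 [-0.9998135  -0.01525279  0.01184545]
 [-0.01035595 -0.09427985 -0.99549187]] 412.80520799366406
scene [1314.14292704  258.88278961  657.65391358] [[-0.39628925  0.53835149 -0.74372879]
 [ 0.91786104  0.25175028 -0.30684347]
 [ 0.02204429 -0.80423844 -0.59389779]] 435.6966373239909
[134.68295484 558.46701146 230.73040447] [[-9.72090581e-01  2.34604772e-01 -7.09780263e-04]
 [ 2.34605601e-01  9.72089487e-01 -1.49717543e-03]
 [ 3.38725432e-04 -1.62190856e-03 -9.99998627e-01]] 0.9989451442757069 0.1
```

View pics/top0.png

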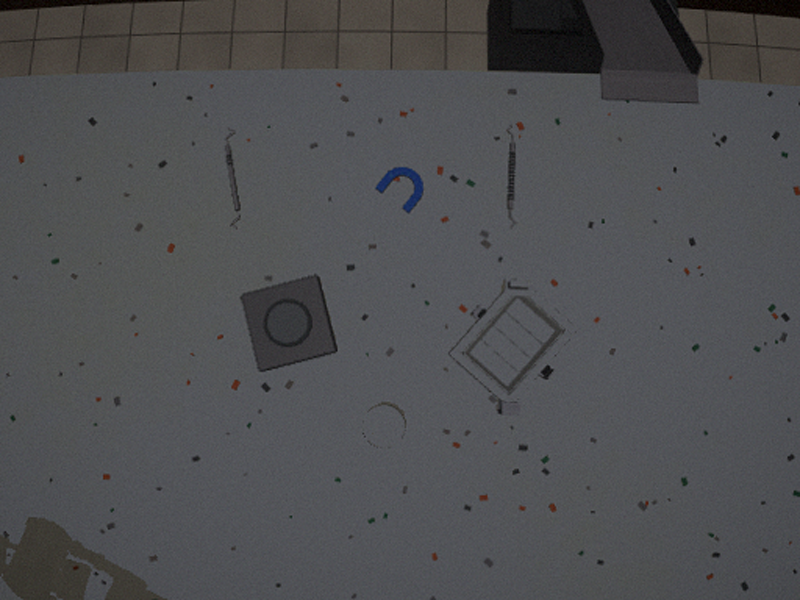

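View pics/scene0.png

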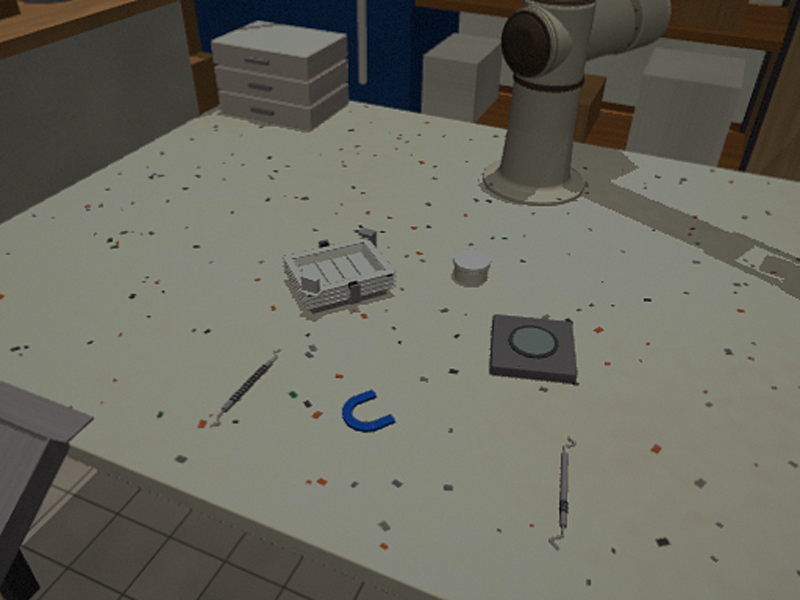

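The top view shows the tray with its tab at about (515,285), the keeper at about (508,407) and the reader window at (288,323). In the scene view the tab is at (310,284) and the window at (534,342). Next is an enlarged, contrast-stretched crop of both.

Run:
```python
from h import *
import pickle
S=pickle.load(open('s0.pkl','rb'))
def crop(n,x,y,w,h,k):
    c=S[n]['image'][y:y+h,x:x+w].astype(float); lo,hi=np.percentile(c,[1,99.5]); c=np.clip((c-lo)/(hi-lo)*255,0,255).astype(np.uint8)
    return cv2.resize(c,None,fx=k,fy=k,interpolation=cv2.INTER_CUBIC)
a=crop('top',280,170,100,100,4);b=crop('scene',175,140,100,100,4)
cv2.imwrite('pics/c1.png',np.hstack([a,b]))
o,d=0,0
for n,p in(('top',(288,323)),('scene',(534,342))): print(n,onz(S[n],[np.array(p)*.64-.18],22))
```

```text
top [[539.08923428 139.47033587  22.        ]]
scene [[541.25359807 143.65202862  22.        ]]
```

View pics/c1.png

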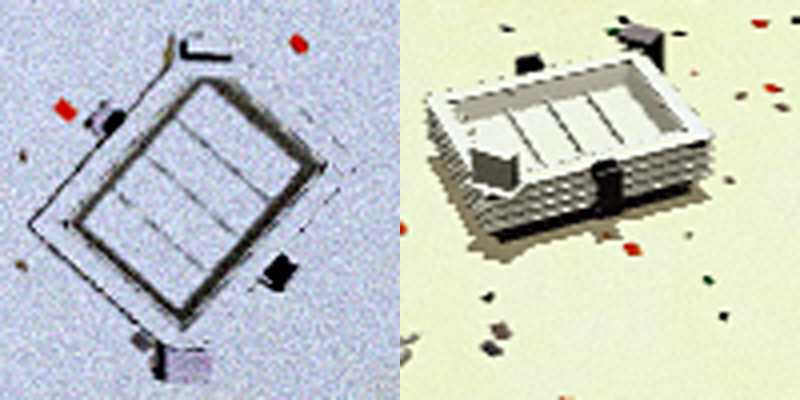

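In the crop, the rim corners are at about (30,224), (350,163) and (155,347) in the top half. In the scene half they are at (714,135) and (428,97). The tab top is near (205,45) in the top half and (495,150) in the scene half.

Run:
```python
from h import *
import pickle
S=pickle.load(open('s0.pkl','rb'))
T=lambda p:np.array([[280+p[0]/4-.4,170+p[1]/4-.4]])
C=lambda p:np.array([[175+(p[0]-400)/4-.4,140+p[1]/4-.4]])
for nm,t,c in(('-x+y',(30,224),(714,135)),('+x-y',(350,163),(428,97)),('heel',(160,350),(635,58)),('tabcorner',(180,40),(493,190))):
    a=onz(S['top'],T(t),47)[0];b=onz(S['scene'],C(c),47)[0]
    print(nm,a.round(1),b.round(1))
print('edges dirs')
A,B=[onz(S['top'],T(t),48)[0] for t in((30,224),(165,56))]
print('yaw x',np.arctan2(*(B-A)[1::-1]),np.linalg.norm(B-A))
B2=onz(S['top'],T((152,340)),48)[0]; print('yaw y', np.arctan2(*(A-B2)[1::-1])-np.pi/2,np.linalg.norm(A-B2))
for t in((180,40),(232,42),(182,58),(232,58)): print('tabtop px',t,onz(S['top'],T(t),72)[0].round(1))
for c in((470,148),(495,160),(518,152),(492,140)): print('tab sc',c,onz(S['scene'],C(c),72)[0].round(1))
```

```text
-x+y [498.7 -97.2  47. ] [493.9 -97.2  47. ]
+x-y [ 535.3 -277.4   47. ] [ 532.3 -279.3   47. ]
heel [ 429.8 -170.4   47. ] [ 433.7 -181.2   47. ]
tabcorner [ 603.5 -181.    47. ] [ 602.2 -192.    47. ]
edges dirs
yaw x -0.6673041267379349 121.51592622539316
yaw y -0.7463910765380638 93.3996441953867
tabtop px (180, 40) [ 600.3 -177.1   72. ]
tabtop px (232, 42) [ 599.6 -205.9   72. ]
tabtop px (182, 58) [ 590.3 -178.2   72. ]
tabtop px (232, 58) [ 590.8 -205.9   72. ]
tab sc (470, 148) [ 600.7 -206.5   72. ]
tab sc (495, 160) [ 605.1 -187.3   72. ]
tab sc (518, 152) [ 592.4 -179.2   72. ]
tab sc (492, 140) [ 588. -199.   72.]
```

```bash
cat >> h.py <<'E'
from scipy.spatial.transform import Rotation as Ro
def delta(pos,R,off=(0,0,0)):
    st=arm.read_state(); R0=np.array(st['eef_rot']); p=np.array(st['position'])
    print('row',(R0.T@(np.array(pos)-p)).round(1),Ro.from_matrix(R0.T@R).as_rotvec().round(4))
def Rdown(h,tilt=0):
    # y axis along heading h, z down; tilt>0 raises tab side (about heel axis)
    y=np.array([np.cos(h),np.sin(h),0]);z=np.array([0,0,-1.]);R=np.c_[np.cross(y,z),y,z]
    ax=np.cross(y,[0,0,1.]);return Ro.from_rotvec(ax*tilt).as_matrix()@R
def wrist():
    st=arm.read_state(); s=arm.snapshot('wrist');T=np.array(s['T_tool_cam']);R=np.array(st['eef_rot'])
    s['attitude']=R@T[:3,:3];s['origin']=np.array(st['position'])+R@T[:3,3];return s
E
R='1 -624 -622 20 0 0 1.389'; python3 drive.py '1 -624 -622 20 0 0 1.389;1 -624 -622 20 0 0 1.389;1 -624 -622 20 0 0 1.389;1 -624 -622 20 0 0 1.389;1 -624 -622 20 0 0 1.389;1 -624 -622 20 0 0 1.389;1 -624 -622 20 0 0 1.389;1 -624 -622 20 0 0 1.389;1 -624 -622 20 0 0 1.389;1 -624 -622 20 0 0 1.389'
python3 -c "
from h import *
delta((595,-192,205),Rdown(-.055))"
```

```text
time: 1.1
position: [396.7, 130.9, 220.1]
eef_rot: [[0.059, 0.998, 0.0], [0.998, -0.059, 0.0], [0.0, 0.0, -1.0]]
force: [0.5, -0.1, 0.9]
width: 1.003
grasp_force: 0.0
row [-310.6  217.    15.1] [ 0.0003 -0.0002 -0.0043]
```

```bash
python3 drive.py '0.6 -311 217 15 0 0 0;0.6 -311 217 15 0 0 0;0.6 -311 217 15 0 0 0;0.6 -311 217 15 0 0 0;0.6 -311 217 15 0 0 0;0.6 -311 217 15 0 0 0;0.6 -311 217 15 0 0 0;0.6 -311 217 15 0 0 0;0.6 -311 217 15 0 0 0;0.6 -311 217 15 0 0 0'
python3 - <<'E'
from h import *
import pickle
print(arm.read_state()['position'])
s=wrist();pickle.dump(s,open('w1.pkl','wb'));print(s['origin'],s['attitude'][:,2])
cv2.imwrite('pics/w1.png',cv2.resize(s['image'],(800,600),interpolation=cv2.INTER_CUBIC))
E
```

```text
time: 2.1
position: [595.4, -189.4, 204.4]
eef_rot: [[0.056, 0.998, -0.002], [0.998, -0.056, 0.001], [0.001, -0.002, -1.0]]
force: [-0.6, 0.1, -0.5]
width: 0.604
grasp_force: 0.0
[ 595.37750508 -189.39846962  204.38304839]
[ 599.31302929 -114.51912197  359.0481991 ] [-0.01657702 -0.26463954 -0.96420491]
```

View pics/w1.png

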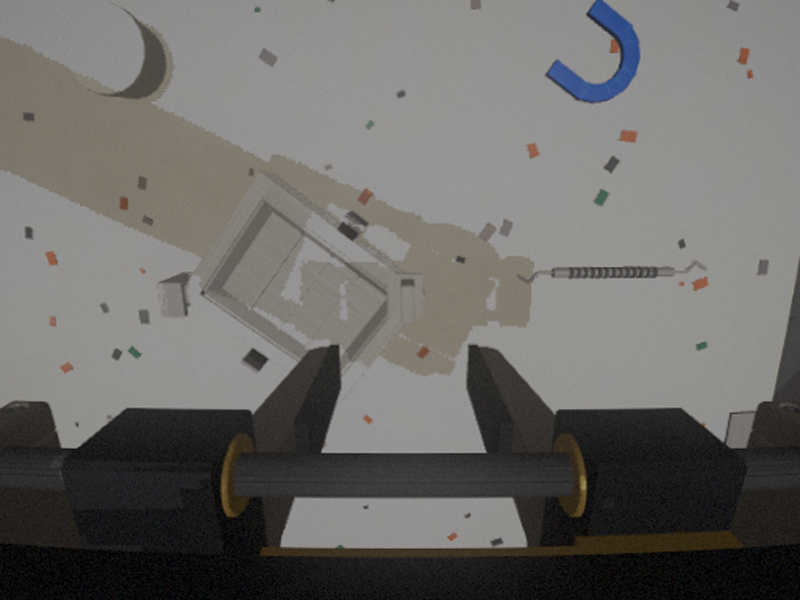

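The wrist view shows the tab as a slim plate near (407,298), with the heel near (205,292) at the keeper. I'll enlarge it.

Run:
```python
from h import *
import pickle
s=pickle.load(open('w1.pkl','rb'))
c=s['image'][100:250,90:290].astype(float);c=np.clip((c-60)*1.5,0,255) if c.mean()>90 else np.clip(c*1.5,0,255)
cv2.imwrite('pics/w1c.png',cv2.resize(c.astype(np.uint8),(800,600),interpolation=cv2.INTER_CUBIC))
```

```text
(no output)
```

View pics/w1c.png

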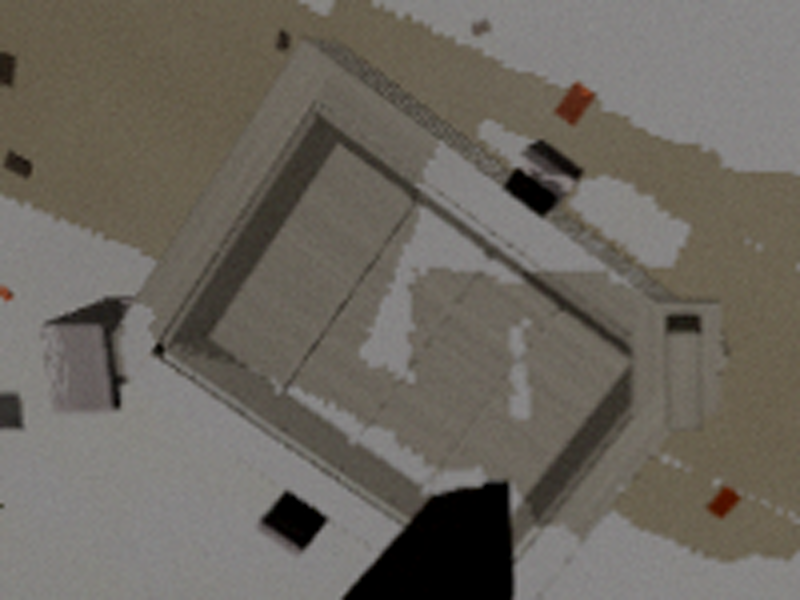

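The crop shows the tab's top face spanning about (667–701, 331–430). The rim's +y corner is at (312,40), the rim is tucked under the keeper near (135,315), and the tab-side corner is near (720,302).

Run:
```python
from h import *
import pickle
s=pickle.load(open('w1.pkl','rb'))
P=lambda *q:np.array(q,float)/4-.375+[90,100]
t=onz(s,P((667,331),(701,331),(701,430),(667,430)),72);print(t.round(1),t.mean(0))
print(np.linalg.norm(t[0]-t[3]),np.linalg.norm(t[0]-t[1]),'heading',np.arctan2(*(t[0]-t[3])[1::-1])-np.pi/2)
r=onz(s,P((312,40),(140,300),(655,297)),48);print(r.round(1),np.arctan2(*(r[2]-r[0])[1::-1]),np.arctan2(*(r[0]-r[1])[1::-1])-np.pi/2)
yaw=-.708;M=Ro.from_euler('z',yaw).as_matrix()
print('centre from tab',t.mean(0)-M@[64,49,0],'from corner',r[0]-M@[-75,58,0])
c=(t.mean(0)); c[2]=67; delta(c,Rdown(-.05))
```

```text
[[ 593.4 -180.    72. ]
 [ 602.6 -180.5   72. ]
 [ 601.2 -208.6   72. ]
 [ 591.8 -208.1   72. ]] [ 597.24447386 -194.28972022   72.        ]
28.136037890679344 9.194675572822254 heading -0.05671508606128928
[[ 499.7  -97.7   48. ]
 [ 438.3 -167.4   48. ]
 [ 590.  -175.2   48. ]] -0.7086789830347173 -0.7222862542098766
centre from tab [ 516.76050471 -189.89304984   72.        ] from corner [ 518.93538804 -190.57582802   48.        ]
row [ -5.6   2.5 137.7] [-0.0013 -0.001  -0.0047]
```

```bash
python3 drive.py '0.5 -5 2 40 0 0 -0.004;0.5 -5 2 80 0 0 -0.004;0.5 -5 2 110 0 0 -0.004;0.5 -5 2 125 0 0 -0.004;0.5 -5 2 135 0 0 -0.004;0.5 -5 2 136 0 0 -0.004;0.5 -5 2 136 0 0 -0.004'
python3 - <<'E'
from h import *
print(arm.read_state()['position'])
s=wrist();c=s['image'][100:250,90:290]
cv2.imwrite('pics/w2.png',cv2.resize(np.clip(c*1.8,0,255).astype(np.uint8),(800,600),interpolation=cv2.INTER_CUBIC))
delta((596.5,-193.3,68),Rdown(-.052))
E
```

```text
time: 2.85
position: [598.5, -194.9, 70.8]
eef_rot: [[0.051, 0.999, 0.002], [0.999, -0.051, -0.001], [-0.001, 0.002, -1.0]]
force: [-0.1, -0.0, 0.7]
width: 0.501
grasp_force: 0.0
[ 598.48445189 -194.9176339    70.81556647]
row [ 1.8 -2.3  3.2] [0.0029 0.0014 0.0012]
```

View pics/w2.png

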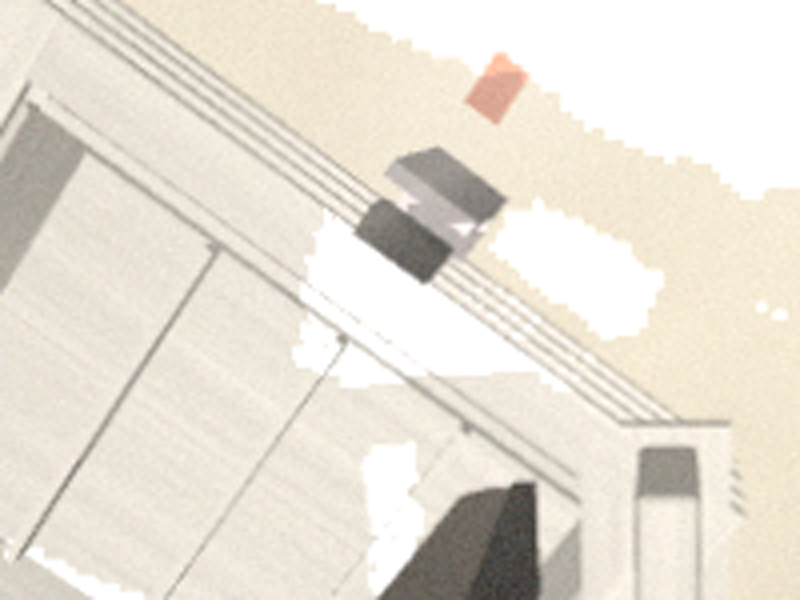

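The close view shows the tab's top face between columns 637 and 700 at row 497, with the inner finger at (530,490) clear of it. I'll cast this edge as a check and then lower.

```bash
python3 - <<'E'
from h import *
s=wrist()
P=lambda *q:np.array(q,float)/4-.375+[90,100]
print(onz(s,P((637,497),(700,497)),72).round(1))
E
python3 drive.py '0.5 1.5 -1.5 3 0.002 0 0;0.5 1.5 -1.5 3 0.002 0 0;0.5 1.5 -1.5 3 0.002 0 0'
```

```text
[[ 593.4 -180.8   72. ]
 [ 603.  -181.3   72. ]]
time: 3.25
position: [596.2, -193.1, 66.4]
eef_rot: [[0.051, 0.999, -0.002], [0.999, -0.051, 0.0], [-0.0, -0.002, -1.0]]
force: [0.1, -0.4, 0.4]
width: 0.502
grasp_force: 0.0
```

```bash
python3 drive.py '0.5 0 1 -1 0 0 0;0 0 1 -1 0 0 0;0 0 1 -1 0 0 0;0 0 1 -1 0 0 0;0 0 1 -1 0 0 0;0 0 1 -1 0 0 0;0 0 1 -1 0 0 0;0 0 1 -1 0 0 0' 45
python3 - <<'E'
from h import *
st=arm.read_state();p=np.array(st['position']);R=np.array(st['eef_rot']);print(p,st['moment'])
h=-.052;u=np.array([np.cos(h),np.sin(h),0])
heel=np.array([517.3,-190,45])-94.8*u; print('heel',heel,'lever',(p-heel)@u,p[2]-45)
for t in(.05,.1,.15,.2,.25,.3):
    ax=np.cross(u,[0,0,1]);Q=Ro.from_rotvec(ax*t).as_matrix()
    for d in(0,):
        print(t,(R.T@(Q@(p-heel)+heel-p)).round(1),(R.T@ax*t).round(3))
E
```

```text
time: 4.05
position: [597.3, -193.2, 67.2]
eef_rot: [[0.051, 0.999, -0.002], [0.999, -0.051, 0.0], [-0.0, -0.002, -1.0]]
force: [0.2, -0.4, -0.7]
width: 0.107
grasp_force: 45.0
[ 597.25280655 -193.21773857   67.22975037] [-0.14793172 -0.10383444  0.0297869 ]
heel [ 422.62814072 -185.07262131   45.        ] lever 174.81198172295868 22.229750368984483
0.05 [ 0.  -1.3 -8.7] [-0.05 -0.    0.  ]
0.1 [  0.   -3.1 -17.3] [-0.1 -0.   0. ]
0.15 [  0.   -5.3 -25.9] [-0.15 -0.    0.  ]
0.2 [  0.   -8.  -34.3] [-0.2 -0.   0. ]
0.25 [  0.  -11.  -42.5] [-0.25 -0.    0.  ]
0.3 [  0.  -14.5 -50.6] [-0.3 -0.   0. ]
```

```bash
python3 drive.py '0 0 -0.6 -4.4 -0.025 0 0;0 0 -1.3 -8.7 -0.05 0 0;0 0 -2.2 -13 -0.075 0 0;0 0 -3.1 -17.3 -0.1 0 0;0 0 -4.2 -21.6 -0.125 0 0;0 0 -5.3 -25.9 -0.15 0 0;0 0 -6.6 -30.1 -0.175 0 0;0 0 -8 -34.3 -0.2 0 0;0 0 -11 -42.5 -0.25 0 0;0 0 -11 -42.5 -0.25 0 0'
python3 - <<'E'
from h import *
st=arm.read_state();print(st['moment'],st['force'])
s=arm.snapshot('scene');c=s['image'][120:240,160:320]
cv2.imwrite('pics/s2.png',cv2.resize(c,(800,600),interpolation=cv2.INTER_CUBIC))
R=np.array(st['eef_rot']);h=-.052
for d,z in((10,1),(20,2),(30,4),(30,60)): print((R.T@[d*np.cos(h),d*np.sin(h),z]).round(1))
E
```

```text
time: 5.05
position: [585.5, -192.7, 110.4]
eef_rot: [[0.052, 0.968, 0.246], [0.999, -0.05, -0.013], [-0.0, 0.247, -0.969]]
force: [-0.6, 0.4, -0.5]
width: 0.107
grasp_force: 45.0
[-0.10023038  0.13494376 -0.00959199] [-0.58165672  0.41807228 -0.46928547]
[-0.   9.9  1.5]
[-0.  19.9  3. ]
[-0.  30.1  3.5]
[ -0.   43.9 -50.7]
```

View pics/s2.png

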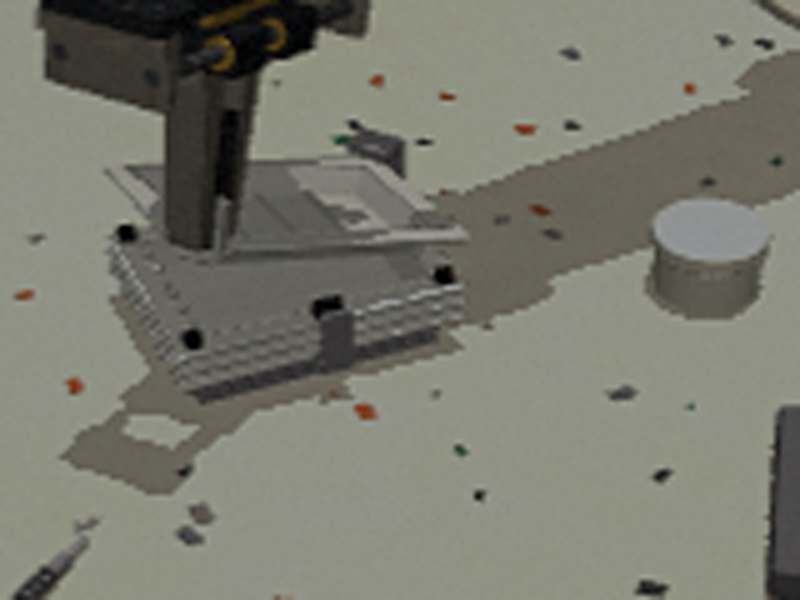

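The picture shows the tray tilted up by its tab (gripper at about (200,230)). The stack is still seated, its feet are exposed, and the heel is down at the keeper (380,150). Next I draw it out along the diagonal, then lift.

```bash
python3 drive.py '0 0 5 0.8 0 0 0;0 0 10 1.5 0 0 0;0 0 15 2.2 0 0 0;0 0 20 3 0 0 0;0 0 25 3.2 0 0 0;0 0 30 3.5 0 0 0;0 0 30 3.5 0 0 0'
python3 drive.py '0 0 6 -18 0 0 0;0 0 12 -37 0 0 0;0 0 22 -76 0 0 0;0 0 30 -110 0 0 0;0 0 30 -110 0 0 0'
python3 - <<'E'
from h import *
s=arm.snapshot('scene');c=s['image'][70:280,140:420]
cv2.imwrite('pics/s3.png',cv2.resize(c,(800,600),interpolation=cv2.INTER_CUBIC))
# target: tray centre over window, heading h
h=-.052
u=np.array([np.cos(h),np.sin(h),0]);delta(np.array([540,141.5,180])+80.6*u,Rdown(h))
E
```

```text
time: 5.8
position: [616.9, -194.3, 114.1]
eef_rot: [[0.051, 0.968, 0.246], [0.999, -0.049, -0.013], [-0.0, 0.246, -0.969]]
force: [0.3, -0.1, -1.0]
width: 0.109
grasp_force: 45.0
time: 6.3
position: [621.2, -196.0, 235.0]
eef_rot: [[0.051, 0.966, 0.255], [0.999, -0.048, -0.018], [-0.005, 0.256, -0.967]]
force: [0.6, -0.6, -0.3]
width: 0.102
grasp_force: 45.0
row [332.3 -28.3  44.6] [0.2537 0.003  0.0014]
```

View pics/s3.png

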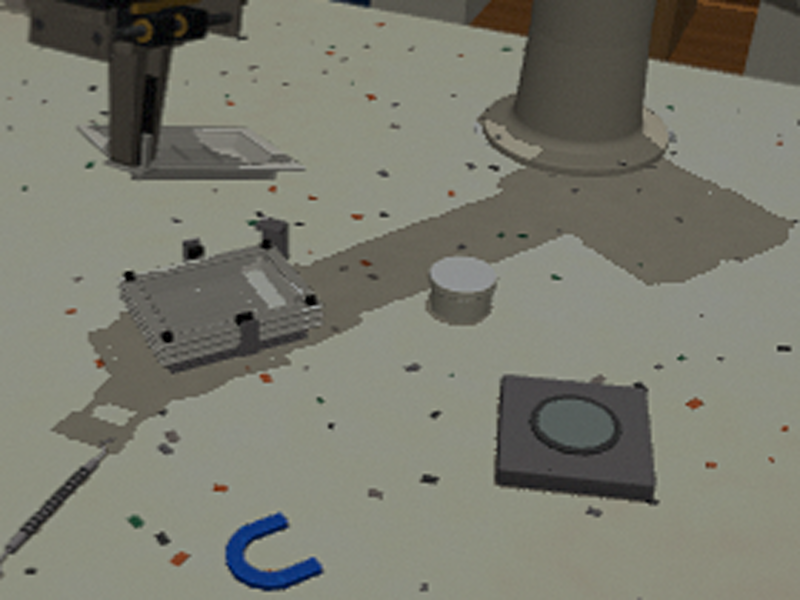

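The tray is free in the gripper and the stack is seated in the rack with its four feet visible. The reader window is clear. Now a smooth carry while levelling.

```bash
python3 drive.py '0 10 -1 1 0.01 0 0;0 30 -2 4 0.03 0 0;0 55 -4 8 0.05 0 0;0 80 -7 12 0.075 0 0;0 105 -9 15 0.1 0 0;0 130 -11 18 0.125 0 0;0 155 -13 21 0.15 0 0;0 180 -15 25 0.175 0 0;0 205 -17 28 0.19 0 0;0 230 -19 31 0.2 0 0'
python3 drive.py '0 20 0 5 0.01 0 0;0 40 0 9 0.02 0 0;0 60 0 13 0.03 0 0;0 75 0 16 0.04 0 0;0 90 0 18 0.05 0 0;0 100 -2 19 0.053 0 0;0 100 -2 19 0.053 0 0'
python3 - <<'E'
from h import *
h=-.052
u=np.array([np.cos(h),np.sin(h),0]);delta(np.array([540,141.5,137])+80.6*u,Rdown(h))
E
```

```text
time: 7.35
position: [617.4, 37.9, 189.9]
eef_rot: [[0.051, 0.998, 0.042], [0.999, -0.051, -0.002], [0.0, 0.042, -0.999]]
force: [0.8, 0.3, -1.9]
width: 0.104
grasp_force: 45.0
time: 8.05
position: [622.7, 137.1, 173.3]
eef_rot: [[0.05, 0.999, -0.006], [0.999, -0.05, 0.0], [0.0, -0.006, -1.0]]
force: [0.1, -0.2, -1.3]
width: 0.108
grasp_force: 45.0
row [ 0.1 -2.  36.4] [-0.0061 -0.      0.0024]
```

```bash
python3 drive.py '0 0 -1 12 -0.006 0 0.002;0 0 -2 24 -0.006 0 0.002;0 0 -2 33 -0.006 0 0.002;0 0 -2 36 -0.006 0 0.002;0 0 -2 36 -0.006 0 0.002;0 0 -2 36 -0.006 0 0.002'
python3 - <<'E'
from h import *
import pickle
S=pickle.load(open('s0.pkl','rb'))
for n,(x,y) in(('top',(184,207)),('scene',(342,219))):
    g=cv2.cvtColor(S[n]['image'],cv2.COLOR_BGR2GRAY);v=cv2.GaussianBlur(g,(3,3),0)
    w=v[y-40:y+40,x-45:x+45]; blk=(w<(int(v[y,x])+0)-6 if n=='scene' else w<int(v[y,x])-5).astype(np.uint8)
    cs,hi=cv2.findContours(blk,cv2.RETR_CCOMP,cv2.CHAIN_APPROX_NONE)
    for c in cs:
        if len(c)>25 and cv2.pointPolygonTest(c,(45.,40.),False)>0:
            P=c.reshape(-1,2)+[x-45,y-40]; e=cv2.fitEllipse(onz(S[n],P,22)[:,:2].astype(np.float32)); print(n,[np.round(q,1) for q in e])
    gs=S[n]['image']
t=arm.snapshot('top');s=arm.snapshot('scene');pickle.dump((t,s),open('f.pkl','wb'))
def cr(i,x,y,w,h):
    c=i[y:y+h,x:x+w].astype(float);lo,hi=np.percentile(c,[1,99.5]);return cv2.resize(np.clip((c-lo)/(hi-lo)*255,0,255).astype(np.uint8),(400,400),interpolation=cv2.INTER_CUBIC)
cv2.imwrite('pics/f1.png',np.hstack([cr(t['image'],110,140,130,130),cr(s['image'],270,110,130,130)]))
print(arm.read_state()['position'])
E
```

```text
time: 8.65
position: [621.3, 135.8, 138.3]
eef_rot: [[0.053, 0.999, 0.002], [0.999, -0.053, -0.0], [0.0, 0.002, -1.0]]
force: [-0.3, -0.6, -1.6]
width: 0.106
grasp_force: 45.0
top [array([539.6, 140.8]), array([72.7, 73.4]), np.float64(3.0)]
top [array([539.8, 141.1]), array([58.6, 59.5]), np.float64(4.8)]
scene [array([553. , 144.9]), array([140.7, 154.7]), np.float64(97.4)]
scene [array([538.2, 141.4]), array([57.2, 58.8]), np.float64(178.8)]
[621.47938776 135.95258004 138.63484091]
```

View pics/f1.png

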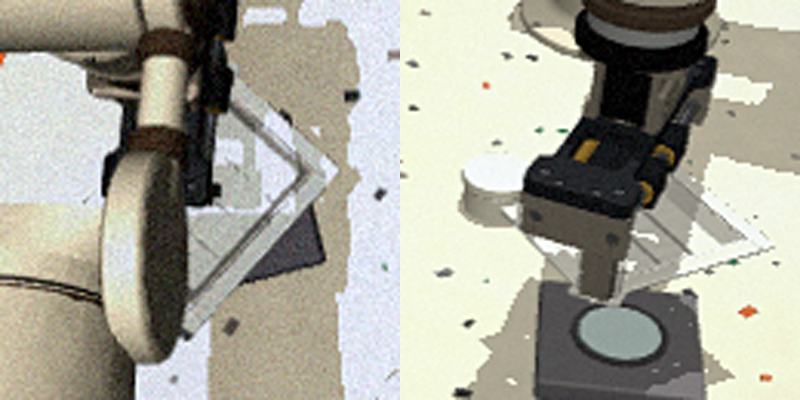

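The top half shows the rim's right corner at (338,168) and its heel corner near (187,340). The scene half shows the +y corner at (773,243) and the -y corner near (503,208). The window ellipse gives a centre of (539.2, 141.2) with a diameter of 59, which agrees with the 60 mm given.

Run:
```python
from h import *
import pickle
t,s=pickle.load(open('f.pkl','rb'));k=130/400
st=arm.read_state();p=np.array(st['position']);yaw=-.708;M=Ro.from_euler('z',yaw).as_matrix()
zt=p[2]-35.2;c=p-M@[64,49,0]
print('c',c[:2],'under',zt)
for nm,v in(('+x-y',(75,-58,0)),('-x+y',(-75,58,0)),('heel',(-75,-58,0))): print('pred',nm,(c+M@np.array(v))[:2].round(1))
for nm,q in(('+x-y',(338,168)),('heel',(187,340))): print('top',nm,onz(t,[[110+q[0]*k-.3,140+q[1]*k-.3]],zt+15)[0].round(1))
for nm,q in(('-x+y',(773,243)),('+x-y',(503,208))): print('sc',nm,onz(s,[[270+(q[0]-400)*k-.3,110+q[1]*k-.3]],zt+15)[0].round(1))
# ray-ray for +x-y
o1,d1=ray(t,[[110+338*k-.3,140+168*k-.3]]);o2,d2=ray(s,[[270+103*k-.3,110+208*k-.3]])
A=np.c_[d1[0],-d2[0]];x=np.linalg.lstsq(A,o2-o1,rcond=None)[0];print('tri',o1+d1[0]*x[0],o2+d2[0]*x[1])
u=np.array([np.cos(-.052),np.sin(-.052),0]);delta(np.array([539.2,141.2,137.2])+80.6*u,Rdown(-.052))
```

```text
c [540.99541861 140.34925042] under 103.43484090962848
pred +x-y [560.3  47.5]
pred -x+y [521.7 233.2]
pred heel [446.3 145.1]
top +x-y [560.1  48.1 118.4]
top heel [442.6 147.2 118.4]
sc -x+y [518.4 230.9 118.4]
sc +x-y [557.4  49.1 118.4]
tri [560.02358849  47.99643405 119.79922132] [559.45958111  49.71324997 119.92296608]
row [ 1.  -1.8  1.4] [ 0.0022 -0.0001 -0.0011]
```

```bash
python3 drive.py '0 0.5 -1 0.7 0.001 0 0;0 1 -1.8 1.4 0.002 0 -0.001;0 1 -1.8 1.4 0.002 0 -0.001;0 1 -1.8 1.4 0.002 0 -0.001;0 1 -1.8 1.4 0.002 0 -0.001'
python3 - <<'E'
from h import *
st=arm.read_state();p=np.array(st['position']);M=Ro.from_euler('z',-.708).as_matrix();c=p-[0,0,35.2]-M@[64,49,0];print(c)
s=wrist();im=s['image'].copy()
A=s['attitude'];K=np.array([[s['fx'],0,s['cx']],[0,s['fy'],s['cy']],[0,0,1.]])
im=cv2.resize(np.clip(im*1.3,0,255).astype(np.uint8),(800,600),interpolation=cv2.INTER_CUBIC)
for pit,col in((0,(0,0,255)),(.05,(0,255,0))):
  Q=Ro.from_rotvec(np.cross([np.cos(-.052),np.sin(-.052),0],[0,0,1])*pit).as_matrix()
  P=np.array([p+Q@(c+M@np.array(v,float)-p) for v in((75,-58,16),(-75,58,16),(-75,-58,16),(52,58,16))])
  px=cv2.projectPoints(P,cv2.Rodrigues(A.T)[0],-A.T@s['origin'],K,np.array(s['dist'],float))[0].reshape(-1,2)
  print((px*800/512).round(0).tolist())
  for q in px*800/512: cv2.drawMarker(im,tuple(int(round(a)) for a in q),col,cv2.MARKER_CROSS,12,1)
cv2.imwrite('pics/w3.png',im)
E
```

```text
time: 9.25
position: [619.3, 137.1, 136.6]
eef_rot: [[0.052, 0.999, -0.001], [0.999, -0.052, 0.0], [-0.0, -0.001, -1.0]]
force: [-0.1, -0.1, -1.7]
width: 0.108
grasp_force: 45.0
[538.79473535 141.51575448 101.38372627]
[[293.0, 528.0], [140.0, 145.0], [25.0, 360.0], [395.0, 332.0]]
[[296.0, 524.0], [150.0, 146.0], [42.0, 353.0], [397.0, 332.0]]
```

View pics/w3.png

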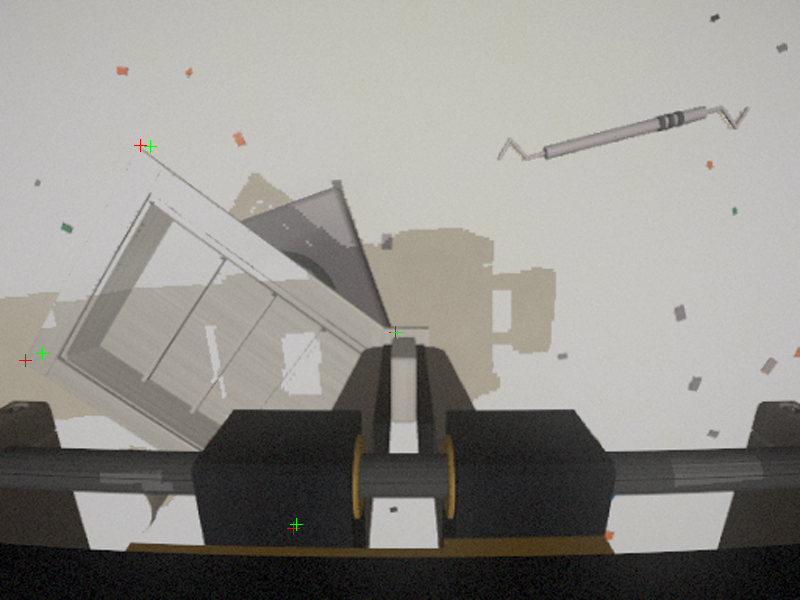

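The last picture shows the tray's +y corner at about (143,150), against (140,145) predicted for a level tray. The heel is on the level prediction near (25,360). The tray is level within about 0.01–0.02 rad and centred, so I'll settle and hand in.

```bash
python3 drive.py '0 0 0 0 0 0 0;0 0 0 0 0 0 0;0 0 0 -0.5 0 0 0;0 0 0 -0.5 0 0 0;0 0 0 -0.5 0 0 0;0 0 0 -0.5 0 0 0;0 0 0 -0.5 0 0 0;0 0 0 -0.5 0 0 0' && python3 -c "
from bench import arm
print(arm.close_job())"
```

```text
time: 10.1
position: [619.3, 137.1, 137.1]
eef_rot: [[0.052, 0.999, -0.001], [0.999, -0.052, 0.0], [-0.0, -0.001, -1.0]]
force: [-0.3, -0.5, -2.1]
width: 0.102
grasp_force: 45.0
the job is handed in; nothing more can be done
None
```

I peeled the top tray off by its tab, drew it clear of the keeper with the stack left seated in its rack, and handed in at 10.1 s with the tray still gripped, level to about 0.02 rad, centred over the reader window and about 80 mm above it (no verdict was returned).

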